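# Tag out the rind-brushing machine and take the screw cap off its worn brush

### The arm

A 6-joint arm with a two-finger parallel gripper is mounted at the origin on the work surface. World frame = base frame: x ahead of the robot, y to its left, z up, the work surface at z = 0. Lengths are in mm, angles in rad, forces in N, time in s.
With the tool pointing down it reaches from about 425 to 950 mm from the base axis. Payload 3.5 kg.
Tool frame: the origin (TCP) lies on the front face of the gripper's body, between the roots of the fingers; the fingertips stand 73 mm ahead of it and the grasp point (between the pads) lies robot.tcp_to_grasp ahead of it (robot.tcp_to_grasp is the distance from the TCP to the grasp point, in mm); z points along the fingers, y is the line along which they close (so a half turn about z gives the same grasp; the last joint's range is limited). The gripper opens to 85 mm and grips with 20 to 120 N. Pads are 22 mm wide; open, the fingers measure 114 mm over their backs; the gripper's body (76 mm by 85 mm) begins 54 mm behind the grasp point. The pads swing forward as they close: fully open they stand 13 mm farther back than shut.
Start: joints at [1.041, 0.286, 1.577, -0, 1.279, -0.15], TCP at [250.209, 626.899, 303.925] pointing down, gripper open.
Joint ranges: [-2.77, 2.77], [-0.9, 2.22], [0.21, 2.48], [-1.53, 4.67], [0.24, 2.81], [-2.84, 2.84]. Speed limits (rad/s): [2.79, 2.79, 3.14, 3.14, 3.14, 3.14].

### API

Orientations are given as a unit quaternion [w, x, y, z].
In Python, from rig import robot gives the robot as it stands. The module is installed in compiled form; this text tells all that it offers. Calls block until the motion is done:
- robot.move_to(position, orientation): joint-space move of the TCP to a pose.
- robot.servo_line(position, rate=150, rot=None, f_stop=None): straight line of the TCP; rot=None keeps the orientation; rate is the mean speed in mm/s. With f_stop (N) it stops when the force on the tool has changed by that much, and returns True; else False.
- robot.movej(angles): joint-space move.
- robot.move_gripper(opening, strength=None): opening from 0.0 (shut) to 1.0 (fully open); strength is the grip in N (None keeps the last); returns when the fingers have stopped.
- robot.dwell(seconds).
- robot.inverse_kinematics(position, orientation): joint angles nearest the present ones, or None.
- robot.capture(name): name is "scene" or "top" or "wrist"; returns the picture (400x640x3 uint8, red, green, blue); there is no depth.
- robot.get_calibration(name): a dict with "K" (3x3 intrinsics, pixels), "dist_coeffs" ([k1, k2, p1, p2, k3] as OpenCV has them; the pictures are not rectified), "cam_to_world" (4x4, takes a point from camera to world coordinates). Camera axes: x right, y up, looking along -z (the intrinsics and any distortion apply to the point x, -y, -z); pixel columns grow to the right and rows downward; lengths in mm; the calibration is good to about 2 mm. A picture is of the moment at which its call begins: read the wrist's pose just before it. get_calibration takes no time and is no camera call; for the wrist camera it gives the pose at the moment of the call.
A pose or a line that the arm cannot do raises robot.MotionError and nothing moves.
- robot.job_done(): hands the job in; it is judged then, once.
Readings, each from a call of its own:
- robot.current_time_s(): time.
- robot.current_joints(): joint angles.
- robot.current_joint_vel(): joint speeds.
- robot.current_effort(): joint torques, N m.
- robot.current_ee_pos(): TCP position.
- robot.current_tool_rot(): TCP orientation.
- robot.current_wrist_force(): force on the tool from outside, world axes, zero at the start.
- robot.current_wrist_torque(): the same for the moment, N m.
- robot.current_width(): opening from 0.0 (shut) to 1.0 (fully open).
- robot.current_finger_force(): force on a finger pad.
Only numpy, scipy, OpenCV 4.12 (cv2) and the standard library are available. Lean on these libraries where they do the work, as an engineer would, in place of code of your own. Each camera call takes 0.05 s, during which the arm holds its last target. There are 200 camera calls.

### The job

The worn brown brush of the cheese-brushing machine has to be changed. First tag the machine out: take the red tag from its holder, thread its eye over the free end of the tag bar and slide it along to the red band, and let it hang there by itself. Then take the screw cap off the worn brush - its thread may be left- or right-handed, so try it both ways until it gives, about a quarter turn frees it - lift it straight up a hand's width above the brush, and finish while still holding it upright in the gripper, leaving the other brush's cap and everything else alone.

Things in the scene. Friction and masses are not known exactly. Their poses are not given: they have to be found in the camera images.
- machine: Low steel machine on the table, 320 (x) x 480 (y) x 60 mm high: two upright brushes near the robot (axes x -70, y +90 and -90 mm), turntable with cheese (axis x 55, y 0), grey control pillar (x 130 to 200, y 225 to 295, top 267 mm above the table). Origin: on the table; x away from the robot, y left, z up. Place and yaw (to 12 degrees) vary.
- bar_tip (a point): The free end of the tag bar, on the bar's centre line, 220 mm above the table. The bar is a level steel rod of 10 mm diameter that sticks 230 mm out of the pillar's front face, pointing to the machine's -x (towards the robot), at machine y = 260 mm. Its axes are the machine's.
- band: The red band painted round the tag bar, 24 mm long. Origin: its centre, on the bar's centre line; x along the bar from the free end to the pillar, z up. It may be 60 to 110 mm from the free end.
- tag: Stiff red lock-out tag, 70 g, upright in its holder at the start. Plate 60 mm wide (y), 6 mm thick (x), with an eye near the top and above it a white grip tab 30 mm wide (y), 10 mm thick (x), its top 146 mm above the tag's lower edge. Origin: middle of the lower edge; z up, x is the eye's axis (along the bar once it hangs). Front and back are alike.
- tag_eye (a point): Centre of the tag's eye, 92 mm above its lower edge. The eye reaches 14 mm to either side and down, and ends in an inverted V above; hanging on the bar, this point lies about 9 mm below the bar's centre line.
- tag_grip (a point): Point to grip in the tag's white tab, 133 mm above its lower edge, 13 mm below the tab's top; the tab is gripped from above across its 10 mm thickness (tag x). Fingertips may reach 21 mm lower than this before they get below the tab.
- holder: Grey block 55 x 90 x 50 mm high fixed on the table, with one upright slot 9 mm (its x) x 65 mm (its y), 40 mm deep, in which the tag stands. Origin: centre of its underside.
- brush_worn: The worn brush: brown roller of 78 mm diameter, 85 mm high, fixed on its spindle. Origin: centre of its underside (60 mm above the table). It is at either of the two stations, left or right.
- brush_good: The good brush: white roller of 90 mm diameter, otherwise the same, at the other station. Its cap must be left alone.
- cap: Steel screw cap on the worn brush, to be taken off; 120 g: round skirt 60 mm in diameter, 23 mm high, and on it a round knurled grip 30 mm in diameter, its top 55 mm above the cap's lower edge. Origin: centre of the lower edge, at the start on the brush's top, 145 mm above the table. A blue line across its top runs along cap x, at the start along the machine's x; cap z is up.
- cap_grip (a point): Grip point in the cap's round grip, on its axis, 45 mm above its lower edge; gripped from above, fingertips at most 22 mm lower. Quick thread, hand unknown each time: the wrong way stops within 10 degrees and the fingers then slip; the right way runs free and the cap lifts straight off between 50 and 105 degrees of turn. The spindle end reaches 16 mm up inside.
- other_cap: The same screw cap on the good brush, to be left alone. Origin: centre of its lower edge.
- cheese: Yellow cheese wheel of 200 mm diameter, 90 mm high, lying on the machine's turntable; its top is 167 mm above the table. Origin: centre of its underside. Leave alone.
- young_cheese: Pale cheese wheel of 180 mm diameter, 80 mm high, on a plank at the right side. Origin: centre of its underside. Leave alone.
- sprayer: Spray bottle, 74 mm diameter, 206 mm high, standing at the left, towards the far side. Origin: centre of its underside. Leave alone.
- rind_brush: Hand brush lying at the right near the robot. Leave alone.
- trier: Cheese trier (steel corer with a wooden cross handle, 130 mm long) lying at the left near the robot. Leave alone.
Mind the look-alikes: they are no part of the job. Leave any pink or purple look-alike of the cap alone.

How it is judged (in metres and radians):
On the way, in this order (a step that is already met when the one before it is completed fails the run):
1. the tag hangs by itself on the tag bar at the red band, let go (x of tag_eye in the frame of band between -0.015 and 0.015 m and y of tag_eye in the frame of band between -0.012 and 0.012 m and z of tag_eye in the frame of band between -0.018 and 0.002 m and angle between tag's own z axis and vertical below 0.3 rad and contact force between tag and the fingers below 0.05 N and linear speed of tag below 0.05 m/s), for 0.3 s.
2. the worn brush's cap has been turned loose on its spindle (40 degrees or more) before it is lifted (angle between the x axis of cap and the x axis of machine, either way round above 0.7 rad and z of cap in the frame of brush_worn below 0.105 m).
At the end, for the whole second after the job is handed in: Tag untouched and at rest on the bar, eye within 15 mm of the band's middle; worn brush's cap held still in the gripper, upright within 20 degrees, lower edge at least 50 mm above the brush, touching neither machine nor cheese; other cap seated on its brush (all of step 1 and z of cap in the frame of brush_worn above 0.135 m and angle between cap's own z axis and vertical below 0.35 rad and contact force between cap and the fingers above 1 N and contact force between cap and machine below 0.1 N and contact force between cap and cheese below 0.1 N and linear speed of cap below 0.03 m/s and horizontal distance between other_cap and brush_good below 0.006 m and z of other_cap in the frame of brush_good below 0.09 m); the arm keeps its last pose, push and grip.
It fails at once if the other brush's cap is turned or pulled (distance of other_cap from where it was at the start of the episode above 0.006 m or angle between the x axis of other_cap and the x axis of machine, either way round above 0.3 rad).
It fails at once if a bystander is moved by more than 25 mm (distance of any of cheese, young_cheese, sprayer, rind_brush, trier from where it was at the start of the episode above 0.025 m).
It also fails if it takes over 45 s, if anything falls off the work surface, if the arm or the gripper's body presses on something with over 40 N, if the wrist force passes 120 N, or if a joint passes its speed limit or range.

## Working session

There is one attempt and no reset: what is moved stays moved. The work goes in short steps, each a Python script; the robot and the scene stay as the last script left them, time stands still between calls to the robot, and variables do not carry over. Pictures are saved under pics/ and viewed, at most 10 in all, crops included, and the job is handed in when it is done.

```bash
mkdir -p pics
python3 - <<'E'
from rig import robot
import cv2,numpy as np
for n in ("scene","top"):
    cv2.imwrite(f"pics/{n}0.png",robot.capture(n)[:,:,::-1]); c=robot.get_calibration(n)
    print(n,np.round(c["K"],1).tolist(),np.round(c["dist_coeffs"],3),np.round(c["cam_to_world"],3).tolist())
print(robot.tcp_to_grasp,robot.current_tool_rot(),robot.current_time_s())
E
```

```text
scene [[377.9, 0.0, 322.5], [0.0, 377.9, 204.3], [0.0, 0.0, 1.0]] [-0.044  0.     0.     0.     0.   ] [[0.398, -0.553, 0.732, 1345.71], [0.917, 0.258, -0.303, -426.136], [-0.021, 0.792, 0.61, 877.769], [0.0, 0.0, 0.0, 1.0]]
top [[418.8, 0.0, 318.6], [0.0, 418.8, 199.4], [0.0, 0.0, 1.0]] [-0.003  0.     0.     0.     0.   ] [[-0.017, 0.995, -0.099, 364.096], [-1.0, -0.017, -0.007, -83.539], [-0.009, 0.099, 0.995, 1441.053], [0.0, 0.0, 0.0, 1.0]]
53.900000000000006 [-3.51473084e-04  1.88747202e-01  9.82025104e-01 -1.03178193e-03] 0.1
```

View pics/scene0.png

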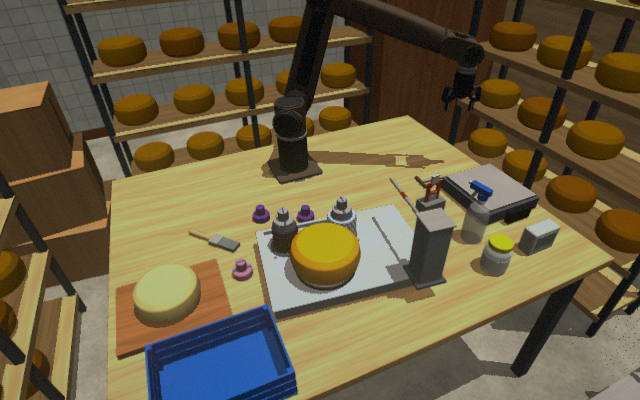

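View pics/top0.png

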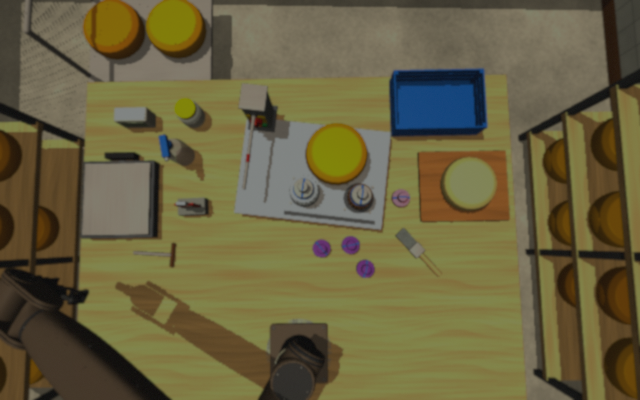

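The scene view shows the machine in the middle, with the dark brush at (284,232) and the light one at (341,212). The tag and holder are at (431,195), the bar runs from (391,180) to the pillar, and purple and pink fakes stand at (261,213), (305,213) and (241,269). In the top view the brushes are at (360,196) brown and (304,190) white, the holder is at (192,207) and the bar at (248,160). I'll enlarge a crop of each to confirm.

Run:
```python
import cv2,numpy as np
t=cv2.imread("pics/top0.png");s=cv2.imread("pics/scene0.png")
a=cv2.resize(t[80:230,170:400],None,fx=3.4,fy=3.4,interpolation=cv2.INTER_CUBIC)
b=cv2.resize(s[165:295,250:460],None,fx=3.8,fy=3.8,interpolation=cv2.INTER_CUBIC)
cv2.imwrite("pics/tc.png",np.clip(a*1.5,0,255));cv2.imwrite("pics/sc.png",np.clip(b*1.5,0,255))
```

```text
[ WARN:0@0.031] global loadsave.cpp:1063 imwrite_ Unsupported depth image for selected encoder is fallbacked to CV_8U.
```

View pics/tc.png

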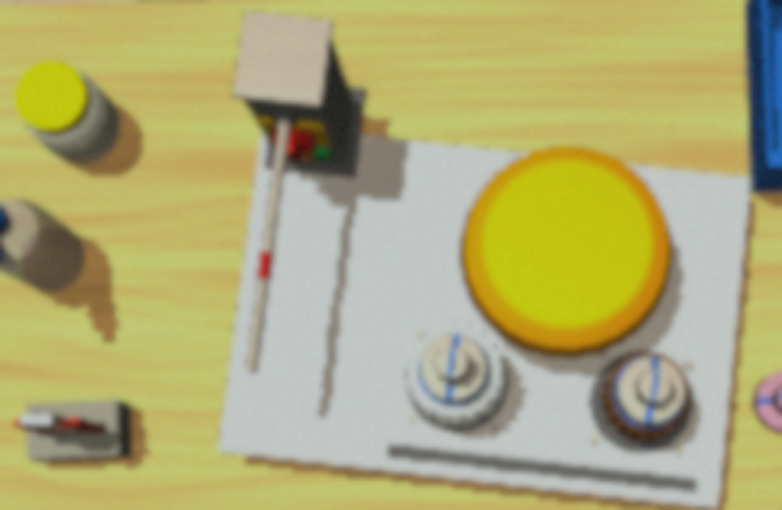

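View pics/sc.png

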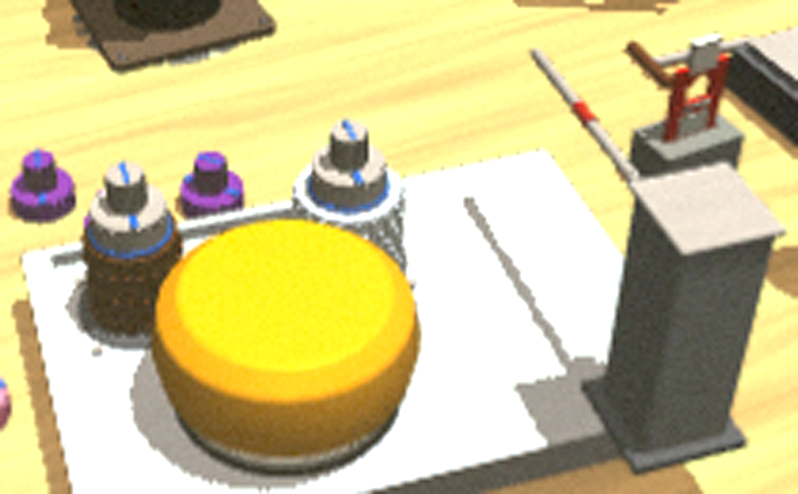

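The brushes are the brown one at top (360,196), on the robot's right, and the white one at (304,190). The brown one with the steel cap is the worn brush. The pink and purple caps stand on the table and are fakes. The tag is the red frame with the white tab in the holder at top (182,204), and the red band is at (248,158). Next I'll turn these into positions.

```bash
cat > h.py <<'E'
from rig import robot
import cv2,numpy as np
from scipy.spatial.transform import Rotation as R
def ray(c,uv):
    K=np.array(c["K"]);T=np.array(c["cam_to_world"])
    p=cv2.undistortPoints(np.array([[uv]],float),K,np.array(c["dist_coeffs"]))[0,0]
    d=T[:3,:3]@np.array([p[0],-p[1],-1.]);return T[:3,3],d/np.linalg.norm(d)
def on_z(c,uv,z):
    o,d=ray(c,uv);return o+d*(z-o[2])/d[2]
def tri(rays):
    A=np.zeros((3,3));b=np.zeros(3)
    for o,d in rays:
        P=np.eye(3)-np.outer(d,d);A+=P;b+=P@o
    x=np.linalg.solve(A,b);return x,[np.linalg.norm(np.cross(x-o,d)) for o,d in rays]
def proj(c,p):
    T=np.linalg.inv(np.array(c["cam_to_world"]));q=T[:3,:3]@np.array(p,float)+T[:3,3]
    return cv2.projectPoints(np.array([[q[0],-q[1],-q[2]]]),np.zeros(3),np.zeros(3),np.array(c["K"]),np.array(c["dist_coeffs"]))[0].ravel()
def down(phi):
    """tool down, closing line (tool y) along world direction phi"""
    y=np.array([np.cos(phi),np.sin(phi),0]);z=np.array([0,0,-1.]);x=np.cross(y,z)
    q=R.from_matrix(np.c_[x,y,z]).as_quat();return np.r_[q[3],q[:3]]
G=robot.tcp_to_grasp
E
python3 - <<'E'
from h import *
np.set_printoptions(precision=1,suppress=True)
t=robot.get_calibration("top");s=robot.get_calibration("scene")
T=lambda u,v:(u/3.4+170-.35,v/3.4+80-.35); S=lambda u,v:(u/3.8+250-.37,v/3.8+165-.37)
for n,a,b,z in [("tip",(251,370),(536,52),220),("band",(265,265),(584,112),220),("tab",(38,420),(705,42),150),
  ("worn knob",(661,388),(124,172),200),("good knob",(463,366),(347,130),200),("pillar",(285,60),(707,207),267)]:
    print(n,on_z(t,T(*a),z),on_z(s,S(*b),z),*tri([ray(t,T(*a)),ray(s,S(*b))]))
for n,a,z in [("barroot",(283,125),220),("mc1",(220,450),60),("mc2",(716,507),60),("mc3",(750,178),60),("holder tl",(22,405),50),("tr",(122,402),50),("br",(128,458),50),("bl",(30,460),50)]: print(n,on_z(t,T(*a),z))
c=robot.get_calibration("wrist");M=np.array(c["cam_to_world"]);p=robot.current_ee_pos();q=robot.current_tool_rot()
Rt=R.from_quat([q[1],q[2],q[3],q[0]]).as_matrix()
print("cam in tool",Rt.T@(M[:3,3]-p),"\n",Rt.T@M[:3,:3],np.array(c["K"]),c["dist_coeffs"])
E
```

```text
tip [522.1 145.5 220. ] [523.7 146.7 220. ] [522.6 146.4 219.2] [np.float64(0.8704509206433855), np.float64(0.8704509206434861)]
band [614.1 133.4 220. ] [611.1 136.1 220. ] [613.8 133.4 222.5] [np.float64(0.5355344196310362), np.float64(0.5355344196310138)]
tab [488.6 353.4 150. ] [487.6 356.1 150. ] [488.9 353.9 151.2] [np.float64(0.8853203344264102), np.float64(0.8853203344264925)]
worn knob [ 502.3 -210.5  200. ] [ 506.6 -205.3  200. ] [ 503.4 -207.7  198.4] [np.float64(3.124969582519741), np.float64(3.1249695825197494)]
good knob [524.9 -37.3 200. ] [530.4 -28.3 200. ] [527.1 -32.5 198.5] [np.float64(5.186028456012384), np.float64(5.186028456012394)]
pillar [781.2 108.  267. ] [788.  110.7 267. ] [784.1 111.  263.3] [np.float64(2.7037206939997294), np.float64(2.703720693999518)]
barroot [738.9 117.5 220. ]
mc1 [464.8 205.7  60. ]
mc2 [ 401.3 -274.8   60. ]
mc3 [ 725.3 -318.6   60. ]
holder tl [513.3 403.3  50. ]
tr [514.6 304.6  50. ]
br [459.2 298.1  50. ]
bl [458.9 394.5  50. ]
cam in tool [ 72.8  -0.3 -69.8] 
 [[ 0.   1.   0.3]
 [ 1.  -0.   0. ]
 [ 0.   0.3 -1. ]] [[285.8   0.  319.5]
 [  0.  285.8 201.1]
 [  0.    0.    1. ]] [-0.  0.  0.  0.  0.]
```

Machine yaw is about -7.5° by both the bar and the machine edges, and the bar tip is at about (523,146,220). All the points agree with each other. Next come wrist views of the bar and the tag.

Run:
```python
from h import *
import pickle
D={}
for n,p,phi in [("bar",(575,145,350),-.13),("tag",(489,354,300),-.04)]:
    robot.move_to(p,down(phi)); robot.dwell(.2)
    c=robot.get_calibration("wrist");im=robot.capture("wrist")[:,:,::-1];D[n]=(c,im)
    cv2.imwrite(f"pics/w_{n}.png",im)
pickle.dump(D,open("D.pkl","wb"));print(robot.current_time_s(),robot.current_joints(),robot.current_ee_pos())
cv2.imwrite("pics/w2.png",np.vstack([D["bar"][1],D["tag"][1]])[::1][:, :] if 0 else np.hstack([cv2.resize(D[k][1],(400,250)) for k in D]))
```

```text
3.6167 [ 4.56411610e-01  1.33964229e-01  1.76148477e+00 -1.81734903e-04
  1.24527439e+00  4.98555645e-01] [489.94905432 352.930833   300.49115664]
```

View pics/w_bar.png

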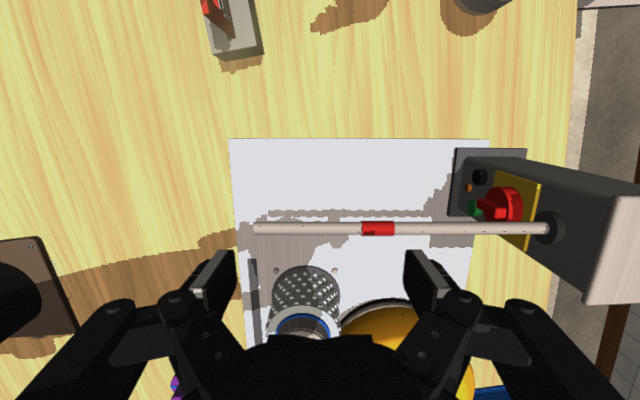

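View pics/w_tag.png

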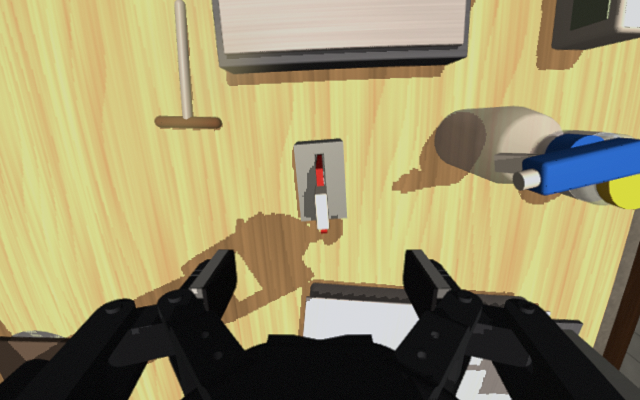

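In the bar view, the tip is at (253,229), the band spans columns 361 to 395, and the root is at (548,229). In the tag view, the white tab is at (321,211), standing in the holder with its block at (320,180).

Run:
```python
from h import *
import pickle
np.set_printoptions(precision=2,suppress=True)
D=pickle.load(open("D.pkl","rb"))
c,im=D["bar"];b,g,r=[x.astype(int) for x in cv2.split(np.ascontiguousarray(im))]
m=(r>150)&(g<90)&(b<90); m[:,:340]=0;m[:,420:]=0;m[:215]=0;m[245:]=0
v,u=np.nonzero(m);print("band",u.min(),u.max(),v.min(),v.max())
ub,vb=(u.min()+u.max()+0.)/2,(v.min()+v.max())/2
# bar centre line rows
for x in (262,300,450,520):
    col=im[215:245,x].astype(int).sum(1); print(x,col.tolist())
print(im[229,244:264].astype(int).sum(1))
band=on_z(c,(ub,vb),220);tip=on_z(c,(252.5,vb),220);root=on_z(c,(540,vb),220)
print(band,tip,root,np.linalg.norm(band-tip),np.degrees(np.arctan2(*(root-tip)[1::-1])))
print("band len",np.linalg.norm(on_z(c,(u.max()+.5,vb),220)-on_z(c,(u.min()-.5,vb),220)))
c,im=D["tag"];b,g,r=[x.astype(int) for x in cv2.split(np.ascontiguousarray(im))]
m=((np.minimum(np.minimum(r,g),b)>165)&(abs(r-b)<60));m[:185]=0;m[240:]=0;m[:,:305]=0;m[:,335:]=0
v,u=np.nonzero(m);print(len(u),u.min(),u.max(),v.min(),v.max())
rc=cv2.minAreaRect(np.c_[u,v].astype(np.float32));print(rc)
P=np.array([on_z(c,p,156)[:2] for p in cv2.boxPoints(rc)]);print(P,P.mean(0))
for z in (156,):
  for row in (196,202,208,214,220,226):
    k=u[v==row]; print(row,k.min(),k.max(),on_z(c,(k.mean(),row),z))
# holder top edges
for row in (150,165,180,195,205):
    print(row,im[row,286:352:2].astype(int).sum(1).tolist())
```

```text
band 362 393 224 234
262 [464, 446, 451, 452, 452, 447, 385, 308, 397, 470, 514, 564, 586, 577, 568, 562, 535, 480, 409, 367, 402, 438, 445, 443, 441, 439, 437, 438, 438, 440]
300 [452, 545, 665, 672, 613, 477, 379, 287, 377, 457, 509, 546, 578, 578, 562, 554, 537, 490, 426, 380, 414, 450, 450, 453, 449, 450, 449, 450, 449, 450]
450 [168, 246, 357, 411, 411, 407, 329, 274, 357, 431, 482, 534, 566, 576, 582, 579, 561, 532, 478, 387, 383, 398, 401, 403, 404, 401, 404, 404, 400, 404]
520 [166, 156, 155, 165, 162, 154, 164, 257, 362, 426, 480, 528, 562, 570, 582, 580, 548, 518, 445, 242, 150, 149, 152, 145, 151, 154, 146, 148, 146, 152]
[439 436 438 438 441 441 440 437 465 533 568 568 569 567 569 567 567 567
 568 568]
[616.71 131.09 220.  ] [523.35 143.11 220.  ] [742.78 114.21 220.  ] 94.13727070821277 -7.5009530618637115
band len 24.19461941108018
406 315 328 194 229
((321.5724792480469, 211.3689727783203), (34.7130126953125, 11.7094144821167), 85.2363510131836)
[[486.47 366.78]
 [495.56 367.18]
 [496.87 338.24]
 [487.44 337.8 ]] [491.58 352.5 ]
196 315 326 [491.24 365.41 156.  ]
202 3
[... 317 characters left out ...]
6, 541, 556, 575, 558]
165 [563, 575, 573, 387, 347, 484, 483, 483, 482, 481, 484, 482, 484, 435, 290, 114, 99, 98, 157, 321, 485, 474, 480, 475, 477, 477, 478, 478, 477, 511, 573, 575, 558]
180 [547, 571, 564, 583, 379, 362, 478, 475, 475, 473, 467, 265, 272, 268, 271, 269, 309, 312, 333, 363, 467, 473, 470, 472, 469, 469, 470, 471, 466, 475, 566, 575, 557]
195 [541, 561, 572, 564, 583, 369, 407, 471, 411, 277, 268, 267, 267, 263, 302, 652, 650, 651, 652, 657, 591, 458, 463, 462, 463, 462, 462, 462, 462, 462, 574, 570, 559]
205 [552, 551, 574, 562, 577, 562, 345, 460, 465, 279, 263, 261, 262, 264, 276, 642, 660, 659, 659, 660, 640, 460, 457, 459, 458, 457, 457, 456, 457, 454, 521, 563, 556]
```

The tab measures 29 × 9 mm at z=156, the band is 24.2 mm long and the bar yaw is -7.50°. All match the given sizes, so I'll grasp the tag and bring it in front of the bar.

```bash
cat >> h.py <<'E'
def line(p,rate=150,rot=None,f_stop=None,fix=True):
    p=np.array(p,float);s=robot.servo_line(p,rate,rot,f_stop)
    if fix and not s:
        e=p-robot.current_ee_pos()
        if np.linalg.norm(e)<6: robot.servo_line(p+e,40)
    return s
TAG=np.array([491.6,352.5]);BAND=np.array([616.7,131.1]);YAW=np.radians(-7.5);U=np.array([np.cos(YAW),np.sin(YAW)])
E
python3 - <<'E'
from h import *
robot.move_gripper(.6,40)
line([*TAG,260],200,down(.025))
print(line([*TAG,199],100,f_stop=15),robot.current_ee_pos())
robot.move_gripper(0,40);print("w",robot.current_width(),robot.current_finger_force(),robot.current_wrist_force())
line([*TAG,319],150,fix=False)
pre=BAND-U*155
line([*pre,316],200,down(YAW));robot.dwell(.2)
print(robot.current_ee_pos(),pre,robot.current_width(),robot.current_finger_force(),robot.current_time_s(),robot.current_wrist_force())
a=robot.capture("scene")[140:260,340:480,::-1];b=robot.capture("wrist")[:,:,::-1]
cv2.imwrite("pics/pre.png",np.hstack([cv2.resize(np.ascontiguousarray(a),(400,343),interpolation=2),cv2.resize(b[:, 130:510],(361,380))[:343]]))
E
```

```text
False [491.54465543 352.49661945 199.36416587]
w 0.1052387515012363 39.8496812582016 [-0.38200339 -0.1866423   0.49881197]
[462.99712431 151.13034655 315.98366588] [463.02604649 151.33155979] 0.1094405901225797 39.693506956100464 8.6917 [ 0.52274919  0.03351217 -0.89870922]
```

View pics/pre.png

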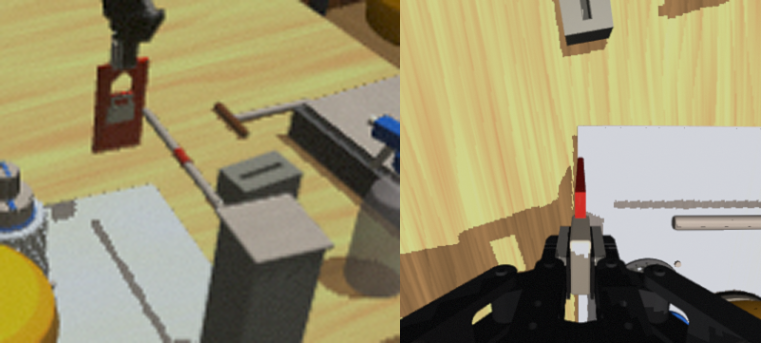

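The left panel shows the tag hanging square in the gripper, with the bar's line extended running into the eye at about (122,82). The right panel shows the tab centred between the pads and the slot empty. Now I'll thread it.

Run:
```python
from h import *
f0=np.array(robot.current_wrist_force())
s=line([*BAND,316],90,f_stop=6)
print(s,robot.current_ee_pos(),np.array(robot.current_wrist_force())-f0)
if not s:
    print(robot.servo_line([*BAND,307.5],30,f_stop=4),robot.current_ee_pos(),np.array(robot.current_wrist_force())-f0)
    robot.move_gripper(.35);robot.dwell(.2)
    p=robot.current_ee_pos();line([p[0],p[1],400],100,fix=False)
    robot.dwell(.5)
    print(robot.current_time_s())
    t=robot.capture("top");a=robot.capture("scene")[140:260,340:480,::-1];b=t[90:210,200:340,::-1]
    cv2.imwrite("pics/hang.png",np.hstack([cv2.resize(np.ascontiguousarray(x),(400,343),interpolation=2) for x in (a,b)]))
```

```text
False [616.86604841 130.98691113 315.96143157] [ 1.29685616 -0.28705962 -0.6944488 ]
True [616.79649172 131.6706614  307.4690955 ] [1.97332625 1.62036196 2.51242839]
13.3667
```

```bash
ls pics/hang.png
```

```text
pics/hang.png
```

View pics/hang.png

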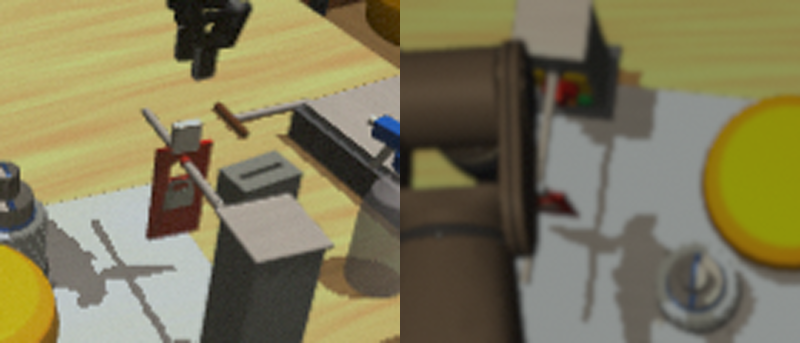

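The tag hangs upright on the bar at the band, let go, and the scene view at (180,160) shows the red band right at the eye. Next is a wrist view of the worn cap.

Run:
```python
from h import *
import pickle
robot.move_to([507,-207,330],down(-.39));robot.move_gripper(.75,60);robot.dwell(.1)
c=robot.get_calibration("wrist");im=robot.capture("wrist")[:,:,::-1];pickle.dump((c,im),open("C.pkl","wb"))
u,v=proj(c,(507,-207,200));print(u,v,robot.current_time_s())
x,y=int(u)-70,int(v)-60;print(x,y)
cv2.imwrite("pics/cap.png",cv2.resize(np.ascontiguousarray(im[y:y+120,x:x+140]),None,fx=5,fy=5,interpolation=2))
```

```text
319.6734698032856 217.65436278657316 15.4
249 157
```

View pics/cap.png

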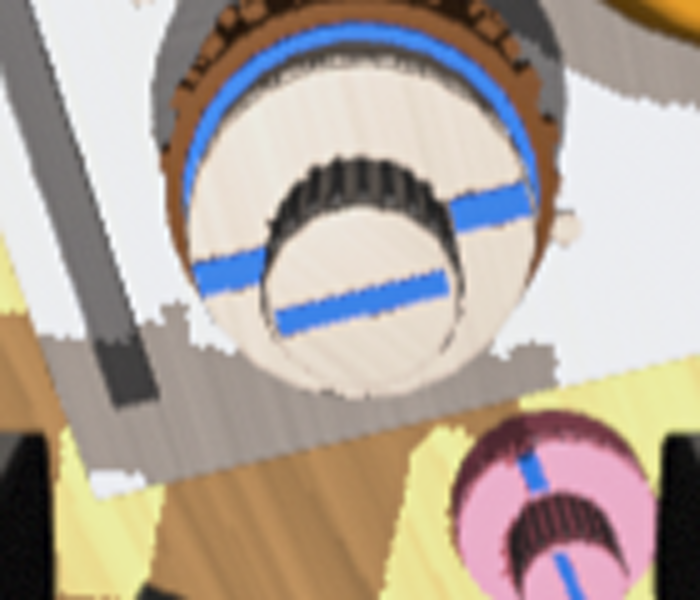

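The crop shows a steel cap on the brown bristles, which is the worn brush. The knob-top centre is at crop (363,301), or image (321.3,216.8). The pink cap at lower right stands on the table and is the look-alike. I'll grip and test the thread.

Run:
```python
from h import *
import pickle
c,_=pickle.load(open("C.pkl","rb"))
P=on_z(c,(321.3,216.8),200);print(P)
assert np.hypot(*(P[:2]-[507.4,-207.8]))<6
line([*P[:2],280],150);print(line([*P[:2],244.5],80,f_stop=15))
robot.move_gripper(0,60);print("w",robot.current_width(),robot.current_finger_force())
p=np.array(robot.current_ee_pos());t0=np.array(robot.current_wrist_torque());f0=np.array(robot.current_wrist_force())
print(p);np.save("cap.npy",p)
phi=-.39
for d in (6,12,18,24):
    robot.servo_line(p,80,down(phi+np.radians(d)))
    robot.dwell(.1)
    print(d,np.round(np.array(robot.current_wrist_torque())-t0,3),np.round(np.array(robot.current_wrist_force())-f0,1),robot.current_joints()[5],robot.current_time_s())
```

```text
[ 508.37121276 -206.83507085  200.        ]
False
w 0.32787061054854566 59.744598269462585
[ 508.66232938 -206.99920529  245.56226852]
6 [-0.014 -0.134 -0.118] [ 0.1  0.2 -1.2] -0.2840033907696801 17.7417
12 [ 0.006 -0.124 -0.023] [ 0.2  0.  -1.2] -0.38816836844497654 18.1
18 [-0.052 -0.139 -0.017] [ 0.2  0.9 -1.4] -0.49270680816020246 18.4583
24 [-0.021 -0.087 -0.088] [-0.4  0.4 -1.3] -0.5974233627730346 18.8167
```

There's almost no torque over 24°, so this direction runs free. I'll continue to 75° and check the blue line with the wrist camera.

Run:
```python
from h import *
p=np.load("cap.npy");phi=-.39
for d in (36,48,60,75):
    robot.servo_line(p,80,down(phi+np.radians(d)));robot.dwell(.05)
    print(d,np.round(robot.current_wrist_torque(),3),np.round(robot.current_wrist_force(),1),robot.current_finger_force(),robot.current_ee_pos(),robot.current_time_s())
im=robot.capture("wrist")[:,:,::-1]
cv2.imwrite("pics/turn.png",cv2.resize(np.ascontiguousarray(im[140:300,220:420]),None,fx=3.5,fy=3.5,interpolation=2))
```

```text
36 [-0.007  0.032 -0.007] [-0.3 -0.3  1.1] 59.48667347431183 [ 508.66789446 -207.01458942  245.58948804] 19.225
48 [ 0.032 -0.052 -0.043] [0.4 0.5 1.4] 59.48893368244171 [ 508.66605319 -207.00213183  245.5814275 ] 19.6333
60 [-0.05   0.025 -0.004] [-0.1 -0.6  0.9] 59.49257791042328 [ 508.65849539 -206.98854935  245.53807837] 20.0417
75 [-0.05   0.04  -0.052] [-1.  -0.6  1.2] 59.49645459651947 [ 508.66418708 -207.00360072  245.583058  ] 20.5
```

View pics/turn.png

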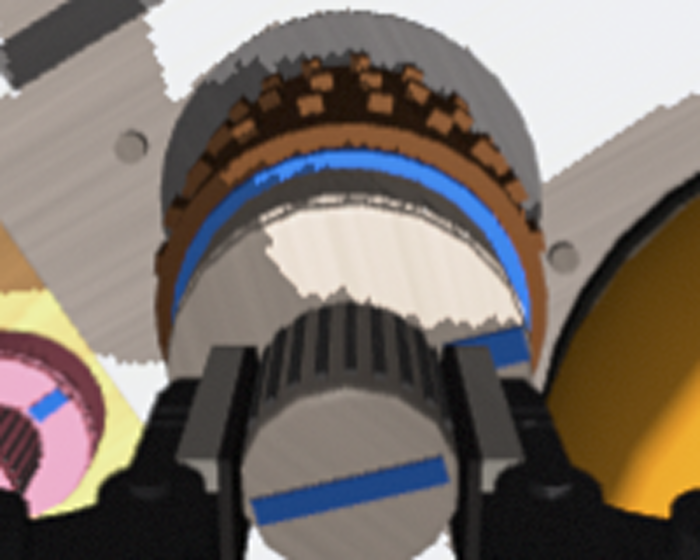

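The knob's blue line still has the angle it had relative to the gripper before turning, at crop (250,510) to (445,468), so the cap turned 75° with the hand. Now I'll lift it, stopping if it sticks.

Run:
```python
from h import *
p=np.load("cap.npy")
s=robot.servo_line(p+[0,0,100],80,f_stop=12)
robot.dwell(.8)
print(s,robot.current_ee_pos(),robot.current_wrist_force(),robot.current_finger_force(),robot.current_width(),robot.current_time_s())
np.save("s.npy",robot.capture("scene"))
# numeric check: tag red near bar & steel cap height
c=robot.get_calibration("scene")
im=robot.capture("scene").astype(int);m=(im[...,0]>110)&(im[...,1]<60)&(im[...,2]<60)
a=proj(c,(616.7,131.1,220)).astype(int);v,u=np.nonzero(m[a[1]-20:a[1]+45,a[0]-25:a[0]+25]);print("tag red px",len(u),u.mean()-25,v.mean()-20)
q=robot.current_ee_pos();w=robot.capture("wrist");cw=robot.get_calibration("wrist")
b=w.astype(int);m=(b[...,2]>b[...,0]+60)&(b[...,2]>80);g=proj(cw,(q[0],q[1],q[2]-44)).astype(int)
v,u=np.nonzero(m[g[1]-20:g[1]+20,g[0]-30:g[0]+30]);print("blue on knob",len(u),g,u.mean()-30,v.mean()-20)
```

```text
False [ 508.6614532  -206.99240279  345.56002825] [-0.52420202  0.91089124 -0.978959  ] 59.468684792518616 0.327551170616708 22.75
tag red px 13 2.6153846153846168 -0.8461538461538467
blue on knob 400 [320 282] -0.22250000000000014 -2.0100000000000016
```

The cap is up 100 mm with its blue line centred in the gripper, and nothing has touched the tag since it was hung. I'm handing in.

```bash
python3 -c "
from rig import robot
print(robot.job_done())"
```

```text
the job is handed in; nothing more can be done
None
```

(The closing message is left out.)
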